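# Find the drop angle on a ski nose with a swinging-pointer angle gauge

## Robot

A 6-joint arm with a two-finger parallel gripper is mounted at the origin on the work surface. World frame = base frame: x ahead of the robot, y to its left, z up, the work surface at z = 0. Lengths are in mm, angles in rad, forces in N, time in s.
With the tool pointing down it reaches from about 250 to 725 mm from the base axis. Payload 4 kg.
Tool frame: the origin (TCP) lies between the finger pads; the fingertips stand 11 mm ahead of it and the grasp point (between the pads) lies 8 mm behind it; y points along the fingers, x is the direction in which the jaws open and shut, and the axes are right-handed (so a half turn about y gives the same grasp; the last joint's range is limited). The gripper opens to 85 mm and grips with 20 to 120 N. Pads are 22 mm wide; open, the fingers measure 114 mm over their backs; the gripper's body (76 mm by 85 mm) begins 54 mm behind the grasp point. The pads swing forward as they close: fully open they stand 13 mm farther back than shut.
Start: joints at [-1.177, 0.241, 0.005, 1.335, 0, 1.571], TCP at [191.848, -461.729, 242.306] pointing down, gripper open.
Joint ranges: [-2.72, 2.72], [-1.05, 1.87], [-1.09, 1.28], [-1.99, 2.15], [-1.42, 1.44], [-3.14, 3.14]. Speed limits (rad/s): [2.79, 2.79, 3.14, 3.14, 3.14, 3.14].

## Interface

Orientations are given as [roll, pitch, yaw] about the fixed x, y, z axes, in that order (R = Rz(yaw) Ry(pitch) Rx(roll)).
In Python, from rig import ctrl gives the robot as it stands.
- The arm moves only by the tool arm_command, never from a script. Its argument "series" is a list of rows, each a list of 7 numbers: the shift along the world's x, y, z in cm, then the turn, a rotation vector about the world's x, y, z in degrees, then the opening, from 0 (shut) to 1 (fully open). In form: [[dx, dy, dz, ax, ay, az, hand], ...]. A call has 1 to 20 rows; each row shifts and turns the commanded pose from where the row before left it; what a row does not reach is not made up. A row lasts 1/10 s, in which the tool goes at most 50 mm and 8.59 degrees, less where a joint would pass 70% of its speed; a pose out of reach is approached as far as the arm can. A call with a gripper value outside its range is refused whole. The fingers move at their own pace and stop on an object; "newtons" is the grip in N (left out, the last holds). Time passes only in rows, so rows that do not move let the fingers close. It gives the time, the measured TCP pose, the force and the opening at its end, in the units of the state.
- ctrl.get_obs(): the state, without advancing time (a new reading comes with each control period).
- ctrl.camera(name): name is "scene" or "top" or "wrist"; returns (picture, depth): 400x640x3 uint8, red, green, blue; 400x640 float32, mm along the optical axis (not along the pixel's ray), 0 where there is no reading.
- ctrl.camera_info(name): a dict with "intrinsics" (3x3 intrinsics, pixels), "k1" (the pictures are not rectified: a ray, as slopes to the right and down, at radius r is drawn at 1 + k1 r^2 times it, then the intrinsics apply), "rvec" (rotation vector, rad) and "tvec" (3), from world to camera coordinates, as OpenCV has them; the wrist camera has in their place "tool_from_camera" (4x4, takes a point from camera to tool coordinates, whose origin is the TCP and whose axes are the tool frame's). Camera axes: x right, y down, z forward; pixel columns grow to the right and rows downward; lengths in mm; the calibration is good to about 2 mm. A picture is of the moment at which its call begins: read the wrist's pose just before it. camera_info takes no time and is no camera call.
- ctrl.finish_job(): hands the job in, once; it reports no verdict.
The state is a dict: "t": time; "q": joint angles; "joint_velocities": joint speeds; "tau": joint torques, N m; "tool_pos": TCP position; "tool_rot": TCP orientation; "wrist_force": force on the tool from outside, world axes, zero at the start; "ft_torque": the same for the moment, N m; "opening": finger opening in mm.
Only numpy, scipy, OpenCV 4.12 (cv2) and the standard library are available. Lean on these libraries where they do the work, as an engineer would, in place of code of your own. Each camera call takes 0.05 s, during which the arm holds its last target. There are 200 camera calls.

## Task

A ski is clamped base up in the bench vises and I want to mark where its nose has dropped away by the angle set on the angle gauge. Lift the gauge by its handle, set its foot level on the ski's base, lengthwise, where the nose begins to fall away, then rock it over towards the tip until the swinging pointer settles on the index tab, with the flat of the foot (not its end) bearing lightly on the curve. Finish holding it still there, do not let go; leave the other things on the bench alone.

Things in the scene. Friction and masses are not known exactly. Their poses are not given: they have to be found in the camera images.
- gauge: Angle gauge, about 0.45 kg, upright on the bench. Foot 150 (its y) x 36 (its x) x 10 mm; round dial 124 mm across, 20 thick, centre 70 mm up, paper face on its +x side; bow handle on top, 174 mm high. Origin: centre of the foot's underside; x out of the dial face, y along the foot, z up. Starts turned 0 to 0.9 rad left from facing straight away from the robot; keep it facing away on the ski.
- gauge_handle (a point): Middle of the gauge's handle bar, 165 mm above the foot's underside. The black bar is 92 mm long (gauge y), 22 mm thick (gauge x, pinch across this) and 18 mm high, with flat sides and a 24 mm gap under it down to the dial; it stands on two posts 37 mm either side of its middle.
- gauge_foot (a point): Centre of the foot's underside (the gauge's origin).
- pointer (a joint): The gauge's swinging pointer, a weighted black needle 46 mm long on the dial that always hangs plumb, needle end up; it swings freely and settles within 1 s. Value in rad: 0 with the gauge upright, growing as the gauge's top leans towards its own -y side (the ski's tip side), one for one with the lean.
- pointer_tip (a point): Upper tip of the needle, 46 mm from the dial centre; its z axis runs along the needle.
- index (a joint): The index tab clamped on the dial's rim, a dark steel tab 8 mm wide and 18 mm long over the upper part of the dial, right of its top as you face the dial (its +y side); set 0.17 to 0.42 rad (10 to 24 degrees) and locked there by its screw. Same zero and sense as the pointer: the pointer is on the tab's middle when both values are equal.
- index_tip (a point): Inner end of the index tab, 47 mm from the dial centre; its z axis runs radially out along the tab.
- ski: Ski clamped base up in two vises, rigid and fixed, nose mid-bench, tail off to the robot's left (its +y). Base 120 mm above the bench, 116 mm wide, level for y > 0. For y < 0 it curves down to the tip: arc of radius 160 mm (top face), 45 deg, to y = -113 mm, 47 mm lower, full width for 22 deg. Origin: on the bench below the middle of the line where the curve begins; x across, y to the tail, z up.
- nose_start (a point): Middle of the line across the ski's base where the level part ends and the curve begins, 120 mm above the bench.
- nose_centre (a point): Centre of the nose's arc, 160 mm straight below nose_start (below the bench top). Seen in the gauge's frame, its y is how far from the middle of the foot the curve touches the foot.
- brush: Bystander: base brush, wooden block with black bristles, 62 x 125 x 47 mm, origin under its centre.
- cork_block: Bystander: cork block 50 x 80 x 35 mm, origin under its centre.
- scraper: Bystander: clear plastic scraper 65 x 150 x 5 mm lying flat, origin under its centre.
- wax_bar: Bystander: white bar of wax 45 x 100 x 28 mm, origin under its centre.
- roller_brush: Bystander: roller brush standing on end, 68 mm across, 111 mm high, origin under its centre.
- wax_iron: Bystander: cold wax iron with black handle, 100 x 160 x 93 mm, origin under its centre.
- tape_roll: Bystander: grey roll of tape lying flat, 100 mm across, 24 mm high, origin under its centre.
There are look-alikes about, which are no part of the job. Of the things like the gauge, leave any that is yellow; of the rest the larger one is meant.

How it is judged:
By the outcome, as a careful person would: the job done as asked, in the order asked, and still so for the second after the job is handed in, while the arm keeps its last pose, push and grip.
It also fails if it takes over 61 s, if anything falls off the work surface, if the arm or the gripper's body presses on something with over 40 N, if the wrist force passes 120 N, or if a joint passes its speed limit or range.

## Working session

There is one attempt and no reset: what is moved stays moved. The work goes in short steps, Python scripts to look and compute and a tool call to move; the robot and the scene stay as the last step left them, time stands still between calls to the robot, and variables do not carry over. Pictures are saved under pics/ and viewed, about 8 in all and at most 12, crops included, and the job is handed in when it is done.

Besides the shell and the picture viewer there is one more tool, called after "Call:" as name(argument=value, ...) on one line, values as JSON. arm_command: Moves the arm, as the interface text tells. Its arguments: {"type":"object","properties":{"series":{"type":"array"},"newtons":{"type":"number"}},"required":["series"]}

```bash
ls; mkdir -p pics; cat > h.py <<'E'
import numpy as np, cv2
from scipy.spatial.transform import Rotation as R
from rig import ctrl
def cam(name):
    i=ctrl.camera_info(name); K=np.array(i["intrinsics"]); k1=i["k1"]
    if name=="wrist":
        o=ctrl.get_obs(); T=np.eye(4); T[:3,:3]=R.from_euler('xyz',o["tool_rot"]).as_matrix(); T[:3,3]=o["tool_pos"]
        W=T@np.array(i["tool_from_camera"])
    else:
        W=np.eye(4); r=R.from_rotvec(np.ravel(i["rvec"])).as_matrix(); W[:3,:3]=r.T; W[:3,3]=-r.T@np.ravel(i["tvec"])
    return K,k1,W
def rays(uv,K,k1):
    uv=np.atleast_2d(np.array(uv,float)); return cv2.undistortPoints(uv[:,None],K,np.array([k1,0,0,0,0.]))[:,0]
def plane(uv,C,z):
    K,k1,W=C; s=rays(uv,K,k1); d=np.c_[s,np.ones(len(s))]@W[:3,:3].T; o=W[:3,3]
    return o+d*((z-o[2])/d[:,2])[:,None]
def pts(uv,dep,C):
    K,k1,W=C; s=rays(uv,K,k1); u=np.atleast_2d(uv).astype(int); z=dep[u[:,1],u[:,0]]
    return (np.c_[s,np.ones(len(s))]*z[:,None])@W[:3,:3].T+W[:3,3]
def proj(P,C):
    K,k1,W=C; P=np.atleast_2d(P); c=(P-W[:3,3])@W[:3,:3]; s=c[:,:2]/c[:,2:]; r2=(s**2).sum(1)[:,None]; s=s*(1+k1*r2)
    return s@K[:2,:2].T+K[:2,2]
def snap(name,f=None):
    C=cam(name); im,d=ctrl.camera(name)
    if f: cv2.imwrite("pics/"+f,im[:,:,::-1])
    return C,im,d
E
python3 - <<'E'
from h import *
o=ctrl.get_obs(); print(o)
for n in("scene","top"):
    C,im,d=snap(n,n+"0.png"); np.savez(n+"0.npz",im=im,d=d); print(n,C[0],C[1],C[2].round(2))
print(ctrl.camera_info("wrist"))
E
```

```text
pics
{'t': 0.0, 'q': array([-1.17701489e+00,  2.41372789e-01,  3.70675804e-03,  1.33520525e+00,
        2.88185077e-05,  1.57079356e+00]), 'joint_velocities': array([ 0.00026991,  0.00079626,  0.00089426, -0.00110648,  0.00019044,
       -0.00154994]), 'tau': array([ 5.74224596e-04, -3.72320473e+01,  2.52405238e+01,  1.68755284e-02,
        3.82829785e-05,  7.00160484e-06]), 'tool_pos': array([ 191.61153294, -461.15672729,  241.42634622]), 'tool_rot': array([-1.5707675 ,  0.00207495, -1.17701213]), 'wrist_force': array([ 0.28818132, -0.49231935,  0.61968335]), 'ft_torque': array([-0.01279102, -0.0301277 ,  0.0439526 ]), 'opening': 85.5243243720918}
scene [[454.98222758   0.         323.30762037]
 [  0.         454.98222758 199.92922351]
 [  0.           0.           1.        ]] -0.10716237926164664 [[ 3.00000e-01  5.00000e-01 -8.10000e-01  1.56097e+03]
 [ 9.50000e-01 -1.50000e-01  2.60000e-01 -4.68720e+02]
 [ 0.00000e+00 -8.50000e-01 -5.20000e-01  7.26750e+02]
 [ 0.00000e+00  0.00000e+00  0.00000e+00  1.00000e+00]]
top [[435.21075582   0.         322.37160086]
 [  0.         435.210
[... 164 characters left out ...]
02  1.00000e-02 -1.82080e+02]
 [-1.00000e-02 -1.50000e-01 -9.90000e-01  1.38437e+03]
 [ 0.00000e+00  0.00000e+00  0.00000e+00  1.00000e+00]]
{'intrinsics': array([[295.62753594,   0.        , 320.86076584],
       [  0.        , 295.62753594, 200.93151935],
       [  0.        ,   0.        ,   1.        ]]), 'k1': -0.02404329077046615, 'tool_from_camera': array([[ 9.99998616e-01,  7.38239596e-04,  1.49087772e-03,
         1.45274134e-01],
       [-1.20887221e-03, -2.93226603e-01,  9.56042205e-01,
        -1.32101307e+02],
       [ 1.14295322e-03, -9.56042684e-01, -2.93225305e-01,
         7.47736249e+01],
       [ 0.00000000e+00,  0.00000000e+00,  0.00000000e+00,
         1.00000000e+00]])}
```

View pics/scene0.png

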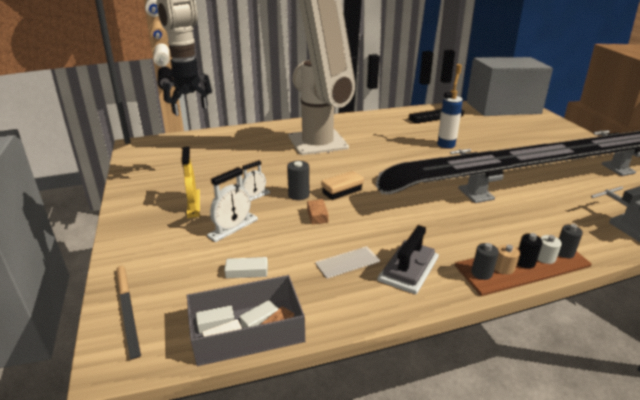

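View pics/top0.png

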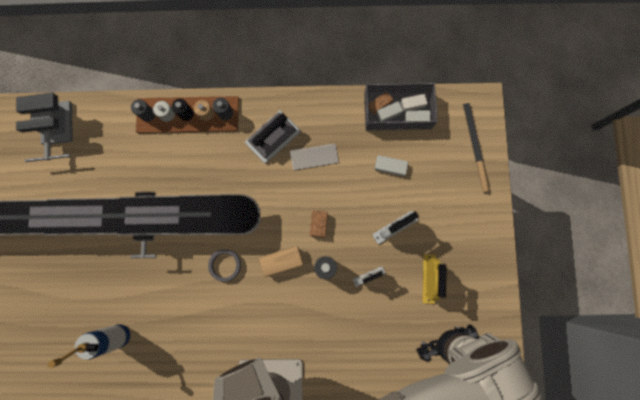

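The scene shows three gauges: the large white one at scene (232,205) / top (397,227), a small white one at top (370,277), and a yellow one at top (435,280). The ski nose is at top (258,214). Next I measure the large gauge and the ski by depth.

```bash
python3 - <<'E'
from h import *
f=np.load("top0.npz"); d=f["d"]; C=cam("top")
v,u=np.mgrid[0:400,0:640]; uv=np.c_[u.ravel(),v.ravel()]; P=pts(uv,d,C); 
def box(P,uv,a,b,c,e): return (uv[:,0]>a)&(uv[:,0]<b)&(uv[:,1]>c)&(uv[:,1]<e)
def rep(P,n):
    c=np.median(P,0); xy=P[:,:2]; r=cv2.minAreaRect(xy.astype(np.float32)); w,V=np.linalg.eigh(np.cov(xy.T)); print(n,len(P),c.round(1),"rect",np.round(r[0],1),np.round(r[1],1),"yaw",np.degrees(np.arctan2(V[1,1],V[0,1])).round(1))
for n,b in dict(big=(365,430,200,250),small=(350,390,260,292),yel=(415,455,245,310)).items():
    m=box(P,uv,*b); 
    print(n,np.percentile(P[m,2],[50,95,99,100]).round(0))
    zt=np.percentile(P[m,2],99); rep(P[m&(P[:,2]>zt-12)],n)
m=box(P,uv,0,275,190,240)
q=P[m]; s=q[(q[:,2]>115)&(q[:,2]<130)]; 
for y0 in range(100,500,40):
    t=s[(s[:,1]>y0)&(s[:,1]<y0+40)]
    if len(t): print(y0,len(t),t[:,0].min().round(1),t[:,0].max().round(1),np.median(t[:,2]).round(1))
q=q[q[:,2]>40]
for y0 in range(-40,180,10):
    t=q[(q[:,1]>y0)&(q[:,1]<y0+10)]
    if len(t): print(y0,len(t),t[:,0].min().round(1),t[:,0].max().round(1),np.median(t[:,2]).round(1),np.median(t[:,1]).round(1))
E
```

```text
big [1.000e+00 1.730e+02 1.770e+02 1.384e+03]
big 266 [ 491.6 -393.2  173.4] rect [ 442.5 -310.1] [ 21.7 288.6] yaw 118.9
small [   0.  116.  119. 1384.]
small 119 [ 340.7 -307.3  115.9] rect [ 346.7 -257.6] [157.   39.2] yaw 84.2
yel [   3.  174.  177. 1384.]
yel 287 [ 333.9 -493.8  173.8] rect [ 335.6 -343.8] [324.8  89.2] yaw 79.4
100 482 469.9 588.9 118.7
140 518 470.5 586.8 119.7
180 517 471.0 587.1 119.6
220 506 471.3 587.9 119.5
260 509 471.9 585.6 119.7
300 504 464.8 586.0 119.7
340 556 461.8 599.0 119.6
380 498 462.4 596.6 119.7
420 469 474.2 584.5 119.5
460 461 477.9 583.2 119.6
20 63 495.9 562.9 76.4 26.7
30 105 480.2 577.4 84.1 35.3
40 131 476.9 582.5 90.8 45.2
50 146 470.7 585.0 97.5 55.0
60 138 470.6 587.7 103.2 65.1
70 149 469.8 586.8 107.1 75.1
80 144 470.3 589.6 111.0 84.9
90 146 470.1 589.2 113.7 95.0
100 145 469.9 589.4 116.6 104.9
110 140 469.9 588.9 117.8 115.2
120 144 470.2 588.6 118.9 124.8
130 139 470.1 588.5 119.3 134.9
140 136 470.6 586.4 119.7 145.2
150 137 470.5 586.7 119.4 155.4
160 136 470.6 586.9 120.0 165.3
170 131 471.1 586.6 118.9 175.2
```

Call:
arm_command(series=[[3.4,0.9,0,0,0,1.26,1],[3.4,0.9,0,0,0,1.26,1],[3.4,0.9,0,0,0,1.26,1],[3.4,0.9,0,0,0,1.26,1],[3.4,0.9,0,0,0,1.26,1],[3.4,0.9,-0.4,-1.26,2.28,0,1],[3.4,0.9,-0.4,-1.26,2.28,0,1],[3.4,0.9,-0.4,-1.26,2.28,0,1],[3.4,0.9,-0.4,-1.26,2.28,0,1],[3.4,1.0,-0.4,-1.26,2.28,0,1],[0,0,0,0,0,0,1],[0,0,0,0,0,0,1],[0,0,0,0,0,0,1]])

```text
t: 1.4
tool_pos: [531.1, -371.0, 222.2]
tool_rot: [-1.799, 0.0, -1.068]
wrist_force: [-0.9, 0.4, 0.2]
opening: 85.3
```

```bash
python3 - <<'E'
from h import *
C,im,d=snap("wrist","w1.png"); np.savez("w1.npz",im=im,d=d,W=C[2]); o=ctrl.get_obs(); print(o["t"],o["tool_pos"],np.degrees(o["tool_rot"]))
a=np.radians(28.9); n=np.array([np.cos(a),np.sin(a),0]); print(proj([[491.6,-393.2,70]+10*n,[491.6,-393.2,174]],C))
E
```

```text
1.45 [ 530.83005769 -371.35644342  222.96481416] [-1.03014943e+02 -4.04547829e-02 -6.12124418e+01]
[[320.67904452 187.8094353 ]
 [320.73279305 267.04148311]]
```

View pics/w1.png

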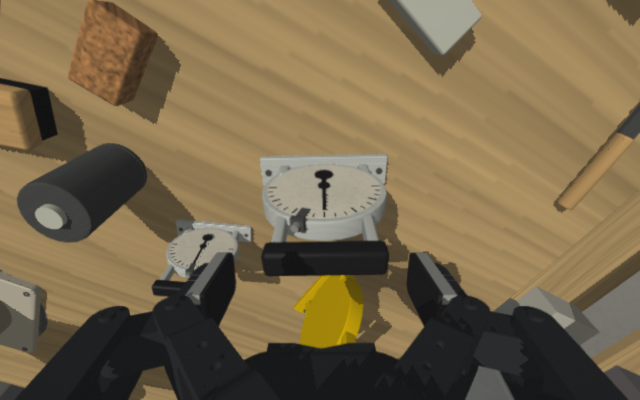

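The large gauge's dial fills (262-388, 155-275). Its needle points to image bottom, which is up, from (324,176) to about (324,210), the dark index tab is at about (299,220), and the black bar runs u 263-388 at v 258. I'll crop it.

```bash
python3 - <<'E'
from h import *
im=cv2.imread("pics/w1.png"); c=im[150:280,255:395]; cv2.imwrite("pics/w1c.png",cv2.resize(c,None,fx=5.5,fy=4.5,interpolation=cv2.INTER_CUBIC))
f=np.load("w1.npz"); d=f["d"]; K,k1,_=cam("wrist"); C=(K,k1,f["W"])
g=f["im"].astype(int).sum(2)
v,u=np.mgrid[235:280,255:395]; uv=np.c_[u.ravel(),v.ravel()]; P=pts(uv,d,C); m=(g[uv[:,1],uv[:,0]]<130)&(P[:,2]>150)&(P[:,2]<185)
Q=P[m]; print(len(Q),np.percentile(Q,[1,50,99],axis=0).round(1)); r=cv2.minAreaRect(Q[:,:2].astype(np.float32)); print(r)
# top face
T=Q[Q[:,2]>np.percentile(Q[:,2],95)-6]; print(cv2.minAreaRect(T[:,:2].astype(np.float32)),T.mean(0))
w,V=np.linalg.eigh(np.cov(T[:,:2].T)); print(np.degrees(np.arctan2(V[1,1],V[0,1])))
E
```

```text
3991 [[ 470.  -433.3  160.8]
 [ 499.6 -394.   173.9]
 [ 524.6 -353.3  175.5]]
((495.4334411621094, -394.88372802734375), (22.584674835205078, 90.43800354003906), 29.603057861328125)
((495.4367980957031, -394.8875427246094), (22.370168685913086, 90.46338653564453), 29.423017501831055) [ 497.64458002 -394.73635365  173.77842953]
120.21155324587974
```

View pics/w1c.png

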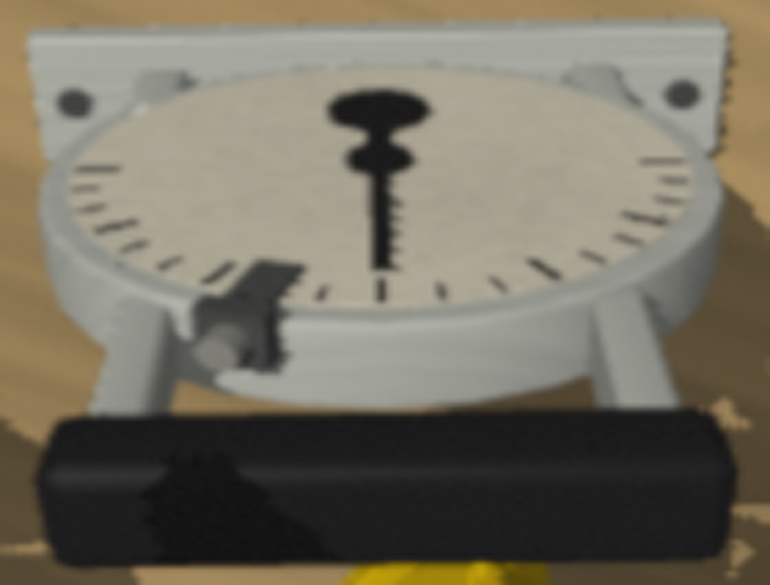

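```bash
python3 - <<'E'
from h import *
f=np.load("w1.npz"); K,k1,_=cam("wrist"); C=(K,k1,f["W"])
px={'piv':(380,158),'ntip':(381,268),'idxL':(258,262),'idxR':(303,265),'midOut':(240,300),'edgeR':(283,315),'t0':(381,290),'t10':(321,292),'t30':(218,272),'tm10':(441,292),'tm20':(498,290),'tm30':(545,268),'t90':(95,169),'tm90':(663,161)}
uv=[(255+(a+.5)/5.5-.5,150+(b+.5)/4.5-.5) for a,b in px.values()]
a=np.radians(29.4); n=np.array([np.cos(a),np.sin(a),0]); y=np.array([-np.sin(a),np.cos(a),0])
s=rays(uv,K,k1); D=np.c_[s,np.ones(len(s))]@C[2][:3,:3].T; o=C[2][:3,3]
c=np.array([495.4,-394.9,70])
for h in (10,13,15):
    X=o+D*(((c+h*n-o)@n)/(D@n))[:,None]-c
    yy,zz=X@y,X[:,2]
    print(h); 
    for i,k in enumerate(px): print(k,(yy[i]).round(1),zz[i].round(1),"r",np.hypot(yy[i]-yy[0],zz[i]-zz[0]).round(1),"ang",np.degrees(np.arctan2(yy[i]-yy[0],zz[i]-zz[0])).round(1))
E
```

```text
10
piv 0.2 -1.9 r 0.0 ang 0.0
ntip 0.5 44.9 r 46.9 ang 0.3
idxL 20.1 42.4 r 48.6 ang 24.2
idxR 12.9 43.7 r 47.3 ang 15.5
midOut 22.1 56.0 r 61.9 ang 20.7
edgeR 15.3 61.1 r 64.8 ang 13.5
t0 0.6 52.8 r 54.8 ang 0.4
t10 9.8 53.4 r 56.1 ang 9.8
t30 26.2 46.0 r 54.6 ang 28.5
tm10 -8.7 53.7 r 56.3 ang -9.1
tm20 -17.5 53.1 r 57.8 ang -17.8
tm30 -25.5 45.3 r 53.8 ang -28.5
t90 51.9 2.5 r 51.9 ang 85.1
tm90 -51.3 0.5 r 51.6 ang -87.4
13
piv 0.3 4.0 r 0.0 ang 0.0
ntip 0.5 49.8 r 45.8 ang 0.3
idxL 19.7 47.3 r 47.5 ang 24.2
idxR 12.6 48.5 r 46.3 ang 15.5
midOut 21.7 60.6 r 60.5 ang 20.7
edgeR 15.0 65.6 r 63.4 ang 13.5
t0 0.6 57.5 r 53.5 ang 0.4
t10 9.6 58.1 r 54.9 ang 9.8
t30 25.7 50.9 r 53.3 ang 28.5
tm10 -8.4 58.3 r 55.0 ang -9.1
tm20 -17.0 57.8 r 56.5 ang -17.8
tm30 -24.8 50.2 r 52.6 ang -28.5
t90 50.8 8.3 r 50.7 ang 85.1
tm90 -50.1 6.3 r 50.4 ang -87.4
15
piv 0.3 7.9 r 0.0 ang 0.0
ntip 0.5 53.0 r 45.1 ang 0.3
idxL 19.4 50.6 r 46.8 ang 24.2
idxR 12.5 51.8 r 45.6 ang 15.5
midOut 21.4 63.7 r 59.6 ang 20.7
edgeR 14.8 68.6 r 62.4 ang 13.5
t0 0.6 60.6 r 52.7 ang 0.4
t10 9.5 61.2 r 54.1 ang 9.8
t30 25.3 54.1 r 52.5 ang 28.5
tm10 -8.3 61.4 r 54.2 ang -9.1
tm20 -16.7 60.9 r 55.7 ang -17.8
tm30 -24.4 53.4 r 51.8 ang -28.5
t90 50.0 12.1 r 49.9 ang 85.1
tm90 -49.3 10.2 r 49.7 ang -87.4
```

Index tab: its inner middle sits about 16 mm to the +y side at 47 mm radius, so about 20.0° (0.35 rad), between the 10° and 30° ticks. The handle middle is (495.4, -394.9) with the top at 174, and the gauge yaw is about 29.4°. Next I turn the gripper over the handle.

Call:
arm_command(series=[[-0.3,-0.2,0,1.26,-2.28,0,1],[-0.3,-0.2,0,1.26,-2.28,0,1],[-0.3,-0.2,0,1.26,-2.28,0,1],[-0.3,-0.2,0,1.26,-2.28,0,1],[-0.3,-0.2,0,1.26,-2.28,0,1],[-0.3,-0.2,0,0,0,7.55,1],[-0.3,-0.2,0,0,0,7.55,1],[-0.3,-0.2,0,0,0,7.55,1],[-0.3,-0.2,0,0,0,7.55,1],[-0.3,-0.2,0,0,0,7.55,1],[-0.3,-0.2,0,0,0,7.55,1],[-0.3,-0.2,0,0,0,7.55,1],[0,0,0,0,0,7.55,1],[0,0,0,0,0,7.55,1],[0,0,0,0,0,7.55,1],[0,0,0,0,0,7.55,1],[0,0,0,0,0,7.55,1],[0,0,0,0,0,0,1],[0,0,0,0,0,0,1],[0,0,0,0,0,0,1]])

```text
t: 3.45
tool_pos: [495.3, -395.1, 223.0]
tool_rot: [-1.572, -0.0, 0.511]
wrist_force: [0.5, -0.2, -0.6]
opening: 85.1
```

```bash
python3 - <<'E'
from h import *
C,im,d=snap("wrist","w2.png"); np.savez("w2.npz",im=im,d=d,W=C[2]); o=ctrl.get_obs(); print(o["t"],o["tool_pos"],np.degrees(o["tool_rot"]))
g=im.astype(int).sum(2)
v,u=np.mgrid[0:400,0:640]; uv=np.c_[u.ravel(),v.ravel()]; P=pts(uv,d,C); m=(g.ravel()<130)&(P[:,2]>150)&(P[:,2]<180)&(np.hypot(P[:,0]-495,P[:,1]+395)<60)
Q=P[m];T=Q[Q[:,2]>168]; print(len(T),cv2.minAreaRect(T[:,:2].astype(np.float32)),T.mean(0),proj([[495.4,-394.9,174]],C))
E
```

```text
3.5 [ 495.42312055 -394.99688135  222.80805187] [-9.00349000e+01 -1.49453485e-02  2.93405637e+01]
3969 ((493.4346618652344, -394.085205078125), (21.13610076904297, 90.52827453613281), 29.999645233154297) [ 491.42423212 -390.4557764   174.15743138] [[321.0430312 227.9297255]]
```

View pics/w2.png

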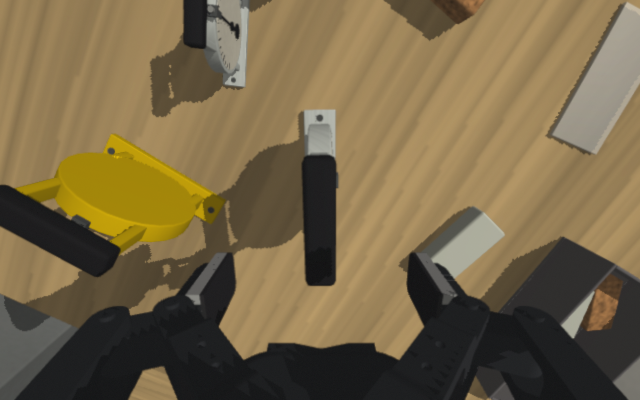

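The bar, u 303-336 and v 155-285, is centred between the open fingers. I'll descend and grip.

Call:
arm_command(series=[[-0.1,0.05,-1.3,0,0,0.3,1],[0,0,-1.3,0,0,0,1],[0,0,-1.3,0,0,0,1],[0,0,-1.3,0,0,0,1],[0,0,-1.3,0,0,0,1],[0,0,0,0,0,0,1],[0,0,0,0,0,0,0],[0,0,0,0,0,0,0],[0,0,0,0,0,0,0],[0,0,0,0,0,0,0],[0,0,0,0,0,0,0],[0,0,0,0,0,0,0],[0,0,0,0,0,0,0],[0,0,0,0,0,0,0],[0,0,0,0,0,0,0]], newtons=100)

```text
t: 5.0
tool_pos: [495.2, -394.8, 158.2]
tool_rot: [-1.573, -0.0, 0.519]
wrist_force: [-0.1, -2.1, 5.6]
opening: 20.3
```

Call:
arm_command(series=[[0,0,0.5,0,0,0,0],[0,0,1.5,0,0,0,0],[0,0,2,0,0,0,0],[0,0,2,0,0,0,0],[0,0,2,0,0,0,0],[0,0,2,0,0,0,0],[0,0,2,0,0,0,0],[0,0,2,0,0,0,0],[0,0,1.5,0,0,0,0],[0,0,0.5,0,0,0,0],[0,0,0,0,0,0,0]])

```text
t: 6.1
tool_pos: [494.9, -393.9, 316.6]
tool_rot: [-1.569, 0.0, 0.52]
wrist_force: [0.5, 0.9, -3.9]
opening: 20.4
```

Call:
arm_command(series=[[0.2,1.0,0,0,0,-1.86,0],[0.2,2.5,0,0,0,-1.86,0],[0.2,3.6,0,0,0,-1.86,0],[0.2,3.6,0,0,0,-1.86,0],[0.2,3.6,0,0,0,-1.86,0],[0.2,3.6,0,0,0,-1.86,0],[0.2,3.6,0,0,0,-1.86,0],[0.2,3.6,0,0,0,-1.86,0],[0.2,3.6,0,0,0,-1.86,0],[0.2,3.6,0,0,0,-1.86,0],[0.2,3.6,0,0,0,-1.86,0],[0.2,3.6,0,0,0,-1.86,0],[0.2,3.6,0,0,0,-1.86,0],[0.2,3.6,0,0,0,-1.86,0],[0.2,3.5,0,0,0,-1.86,0],[0.2,2,0,0,0,-1.86,0],[0.1,1,0,0,0,0,0],[0,0,0,0,0,0,0],[0,0,0,0,0,0,0],[0,0,0,0,0,0,0]])

```text
t: 8.1
tool_pos: [527.7, 136.5, 317.1]
tool_rot: [-1.571, 0.001, -0.001]
wrist_force: [0.1, -0.8, -4.4]
opening: 20.5
```

```bash
python3 - <<'E'
from h import *
C,im,d=snap("scene","s3.png"); np.savez("s3.npz",im=im,d=d)
o=ctrl.get_obs(); print(o["t"],o["tool_pos"],np.degrees(o["tool_rot"]),o["wrist_force"],o["opening"])
tp=o["tool_pos"]; a=proj([tp+[10,0,-88]],C)[0]; print(a)
x,y=int(a[0]),int(a[1]); c=im[y-50:y+60,x-70:x+70,::-1]; print(x-70,y-50)
cv2.imwrite("pics/s3c.png",cv2.resize(c,None,fx=5,fy=5,interpolation=cv2.INTER_CUBIC))
Ct,it,dt=snap("top"); np.savez("t3.npz",im=it,d=dt)
E
```

```text
8.15 [527.81876673 136.46256651 317.26087836] [-9.00246863e+01  1.44124084e-02 -9.29028993e-02] [ 0.50246881  0.00613544 -4.36920238] 20.413876581483777
[420.43342868 135.81135332]
350 85
```

View pics/s3c.png

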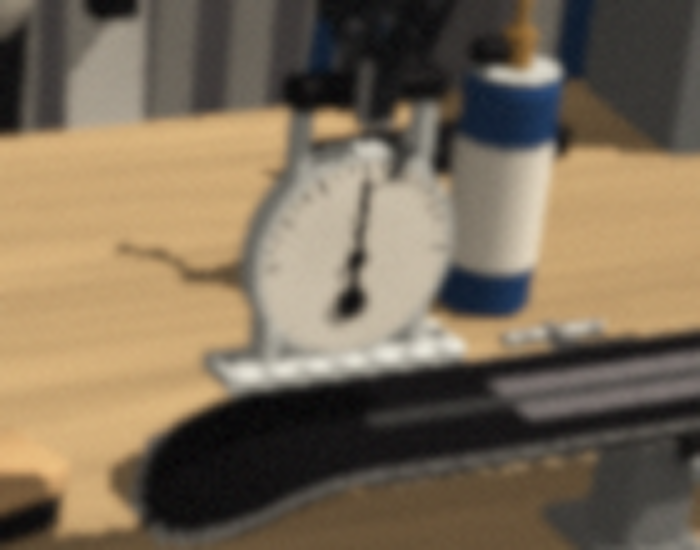

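Gauge held upright, needle at crop (370,180)-(350,300), above the nose start. Lowering.

Call:
arm_command(series=[[0.1,0,-1,0,0,0,0],[0,0,-1,0,0,0,0],[0,0,-0.8,0,0,0,0],[0,0,-0.5,0,0,0,0],[0,0,-0.3,0,0,0,0],[0,0,0,0,0,0,0],[0,0,0,0,0,0,0],[0,0,0,0,0,0,0]])

```text
t: 9.0
tool_pos: [529.1, 137.9, 281.8]
tool_rot: [-1.571, -0.001, 0.0]
wrist_force: [-0.4, -0.2, -3.4]
opening: 20.6
```

Call:
arm_command(series=[[0,0,-0.1,0,0,0,0],[0,0,0,0,0,0,0],[0,0,0,0,0,0,0]])

```text
t: 9.3
tool_pos: [528.9, 137.8, 280.4]
tool_rot: [-1.571, -0.0, 0.0]
wrist_force: [0.6, 0.6, -3.9]
opening: 20.8
```

Call:
arm_command(series=[[0,0,-0.1,0,0,0,0],[0,0,0,0,0,0,0],[0,0,0,0,0,0,0]])

```text
t: 9.6
tool_pos: [528.8, 137.8, 279.2]
tool_rot: [-1.571, 0.0, 0.0]
wrist_force: [-0.0, 1.1, -3.8]
opening: 20.4
```

Call:
arm_command(series=[[0,0,-0.1,0,0,0,0],[0,0,0,0,0,0,0],[0,0,0,0,0,0,0]])

```text
t: 9.9
tool_pos: [528.8, 137.8, 278.3]
tool_rot: [-1.571, 0.0, 0.0]
wrist_force: [-0.4, -0.6, -3.6]
opening: 20.7
```

Call:
arm_command(series=[[0,0,-0.05,0,0,0,0],[0,0,0,0,0,0,0],[0,0,0,0,0,0,0]])

```text
t: 10.2
tool_pos: [528.9, 137.8, 278.2]
tool_rot: [-1.571, -0.001, 0.0]
wrist_force: [-0.9, 0.2, -1.4]
opening: 20.4
```

```bash
python3 - <<'E'
from h import *
o=ctrl.get_obs(); print(o["t"],o["tool_pos"],o["wrist_force"],o["ft_torque"])
E
```

```text
10.2 [528.8795352  137.79223815 278.21732867] [-0.90268966  0.20247079 -1.41014401] [-0.09429704  0.26047492 -0.02799167]
```

Call:
arm_command(series=[[0,0,-0.04,0,0,0,0],[0,0,0,0,0,0,0],[0,0,0,0,0,0,0],[0,0,0,0,0,0,0],[0,0,0,0,0,0,0],[0,0,0,0,0,0,0],[0,0,0,0,0,0,0],[0,0,0,0,0,0,0]])

```text
t: 11.0
tool_pos: [529.0, 137.7, 278.2]
tool_rot: [-1.571, -0.001, -0.0]
wrist_force: [-2.4, -0.7, 5.7]
opening: 20.2
```

```bash
python3 - <<'E'
from h import *
o=ctrl.get_obs(); print(o["t"],o["tool_pos"],o["wrist_force"],o["ft_torque"],np.degrees(o["tool_rot"]))
# plan: rock by th with contact at foot y=c ; TCP at height H above foot, offset e
N=np.array([137.,120.-160]); H=158.2; y0=o["tool_pos"][1]-137
def tcp(th,cc): # foot-frame: contact at y=cc ; tcp foot-coords (0 offset: tcp-foot-centre 0)
    t=np.array([np.cos(th),-0+np.sin(th)*1]); # foot +y dir (towards tail): rises with lean about +x
    n=np.array([-np.sin(th),np.cos(th)])
    return N+160*n-cc*t+H*n
p0=tcp(0,0)
prev=p0
for k in range(1,11):
    th=np.radians(2*k); p=tcp(th,-2.2*k); print(2*k,(p-prev).round(2),(p-p0).round(1)); prev=p
E
```

```text
11.0 [529.01602452 137.74676194 278.18941922] [-2.35578305 -0.73531501  5.66421598] [-0.16399558  0.63395959  0.02710894] [-8.99866735e+01 -6.89940746e-02 -4.64531719e-04]
2 [-8.91 -0.12] [-8.9 -0.1]
4 [-8.9  -0.35] [-17.8  -0.5]
6 [-8.89 -0.59] [-26.7  -1.1]
8 [-8.87 -0.82] [-35.6  -1.9]
10 [-8.85 -1.05] [-44.4  -2.9]
12 [-8.82 -1.28] [-53.2  -4.2]
14 [-8.79 -1.52] [-62.   -5.7]
16 [-8.75 -1.75] [-70.8  -7.5]
18 [-8.71 -1.98] [-79.5  -9.5]
20 [-8.66 -2.21] [-88.2 -11.7]
```

Call:
arm_command(series=[[0,-0.445,-0.003,1,0,0,0],[0,-0.445,-0.009,1,0,0,0],[0,-0.445,-0.015,1,0,0,0],[0,-0.445,-0.02,1,0,0,0],[0,-0.444,-0.027,1,0,0,0],[0,-0.444,-0.032,1,0,0,0],[0,-0.443,-0.038,1,0,0,0],[0,-0.443,-0.044,1,0,0,0],[0,-0.443,-0.05,1,0,0,0],[0,-0.442,-0.055,1,0,0,0],[0,0,0,0,0,0,0],[0,0,0,0,0,0,0],[0,0,0,0,0,0,0]])

```text
t: 12.3
tool_pos: [529.6, 92.7, 275.2]
tool_rot: [-1.397, -0.002, -0.001]
wrist_force: [-0.1, -1.3, 5.7]
opening: 20.2
```

Call:
arm_command(series=[[0,-0.441,-0.061,1,0,0,0],[0,-0.441,-0.067,1,0,0,0],[0,-0.44,-0.073,1,0,0,0],[0,-0.439,-0.079,1,0,0,0],[0,-0.438,-0.084,1,0,0,0],[0,-0.437,-0.09,1,0,0,0],[0,-0.436,-0.096,1,0,0,0],[0,-0.435,-0.102,1,0,0,0],[0,-0.434,-0.108,1,0,0,0],[0,-0.433,-0.113,1,0,0,0],[0,0,0,0,0,0,0],[0,0,0,0,0,0,0],[0,0,0,0,0,0,0],[0,0,0,0,0,0,0],[0,0,0,0,0,0,0],[0,0,0,0,0,0,0],[0,0,0,0,0,0,0],[0,0,0,0,0,0,0],[0,0,0,0,0,0,0],[0,0,0,0,0,0,0]])

```text
t: 14.3
tool_pos: [529.6, 48.8, 266.5]
tool_rot: [-1.223, -0.002, -0.001]
wrist_force: [-0.7, -1.3, 7.0]
opening: 20.3
```

```bash
python3 - <<'E'
from h import *
C=cam("scene"); ims=[]
for k in range(6): im,d=ctrl.camera("scene"); ims.append(im.astype(float))
im=np.mean(ims,0).astype(np.uint8); cv2.imwrite("pics/s4.png",im[:,:,::-1])
o=ctrl.get_obs(); print(o["t"],o["tool_pos"],np.degrees(o["tool_rot"]),o["wrist_force"],o["ft_torque"],o["opening"])
th=np.radians(90)+o["tool_rot"][0]; print(np.degrees(th))
n=np.array([0,-np.sin(th),np.cos(th)]); D=o["tool_pos"]-88.2*n+[12,0,0]
def rim(a,r): return D+r*np.array([0,np.sin(a),np.cos(a)]) # world angle
pr=proj([D,rim(0,46),rim(np.radians(20)-th,47),D-70*n],C); print(pr.round(1))
x,y=[int(t) for t in pr[0]]; c=im[y-33:y+33,x-40:x+40,::-1]; print(x-40,y-33)
cv2.imwrite("pics/s4c.png",cv2.resize(c,None,fx=9,fy=9,interpolation=cv2.INTER_CUBIC))
E
```

```text
14.6 [529.58004594  48.82860816 266.53520931] [-7.00714994e+01 -1.37833707e-01 -3.36584346e-02] [ 0.07005476 -2.30660123  7.73143758] [-0.08226896  0.22649101  0.06452069] 20.665577432007677
19.92850062145095
[[400.7 153.9]
 [402.3 138.6]
 [402.3 138.2]
 [406.2 173.7]]
360 120
```

View pics/s4c.png

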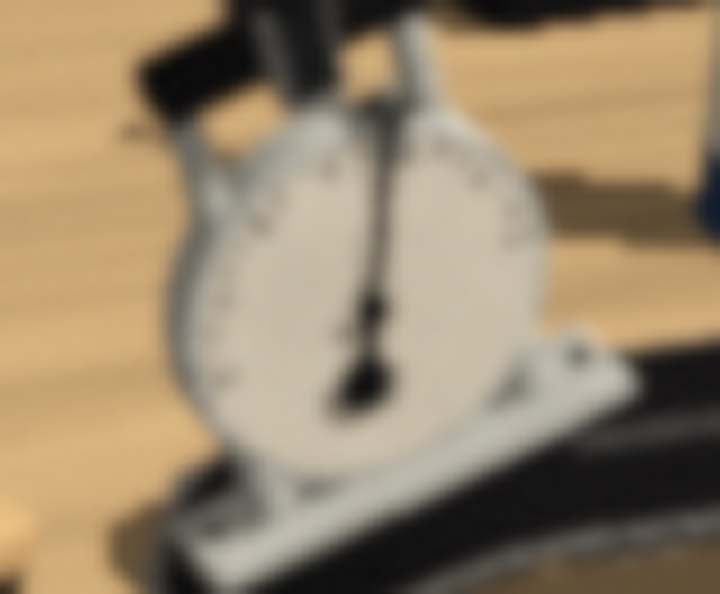

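The needle, crop (372,310)-(388,165), points into the dark tab at about crop (388,130), so they are nearly aligned. I'll do a sub-pixel check of the row centroids.

```bash
python3 - <<'E'
from h import *
g=cv2.imread("pics/s4.png").mean(2)
for r in range(130,157):
    w=g[r,396:411]; b=np.median(np.sort(w)[-5:]); k=np.clip(b-w-12,0,None); print(r,w.astype(int), (np.sum(k*np.arange(396,411))/max(k.sum(),1)).round(2))
E
```

```text
130 [ 86 107 125 129 118 106 102 103  98 102 124 149 165 169 167] 401.0
131 [112 115 115 105  85  70  70  77  81  94 120 147 165 173 172] 401.39
132 [139 130 113  95  75  60  58  62  76 105 136 160 175 183 184] 401.43
133 [166 153 130 107  89  74  61  62  88 128 159 175 183 190 194] 401.57
134 [180 169 146 122 106  89  70  69  99 138 164 175 176 181 190] 401.83
135 [179 171 154 134 118  99  77  76 106 139 163 171 166 167 174] 402.03
136 [172 167 160 147 130 109  83  82 109 136 160 170 162 161 166] 402.35
137 [165 167 169 159 141 116  87  89 119 142 164 173 169 168 169] 402.47
138 [160 166 175 169 154 127  96 104 136 160 175 181 181 179 174] 402.15
139 [164 170 180 175 160 131 103 119 155 176 184 186 186 185 182] 401.79
140 [178 180 185 182 164 131 105 127 164 182 187 188 187 186 185] 402.02
141 [187 187 188 184 167 133 108 134 168 184 187 188 187 187 186] 401.98
142 [189 189 188 184 167 133 112 141 174 186 188 188 187 186 187] 401.86
143 [188 188 188 184 169 136 115 145 175 186 188 187 187 187 187] 401.85
144 [188 188 187 183 167 133 113 145 175 185 186 186 187 186 187] 401.81
145 [1
[... 168 characters left out ...]
 118 150 177 184 185 185 186 186 187] 401.52
148 [183 184 180 170 149 121 119 153 177 185 185 185 185 186 186] 401.41
149 [183 182 179 167 145 118 124 156 179 185 185 185 186 185 186] 401.28
150 [182 183 179 164 137 112 125 159 179 185 184 184 185 185 185] 401.13
151 [182 182 175 155 125 103 124 160 178 184 185 185 185 184 185] 400.95
152 [182 181 171 144 104  85 112 152 175 184 185 186 185 185 185] 400.89
153 [182 179 163 128  79  57  89 138 170 182 185 185 185 186 186] 400.88
154 [182 176 158 118  66  43  78 132 167 182 184 185 184 185 186] 400.85
155 [179 169 149 114  68  55  95 144 171 182 184 184 184 184 185] 400.6
156 [174 158 137 110  76  75 120 159 179 184 184 183 184 184 185] 400.18
```

```bash
python3 - <<'E'
from h import *
f=np.load("w1.npz"); K,k1,_=cam("wrist"); C=(K,k1,f["W"])
a=np.radians(29.4); n=np.array([np.cos(a),np.sin(a),0]); y=np.array([-np.sin(a),np.cos(a),0]); c=np.array([495.4,-394.9,70])
s=8; outs=[]
for h in (10,12):
    Y,Z=np.meshgrid(np.arange(35,-25,-1/s),np.arange(72,30,-1/s)) # image left = +y
    P=(c+h*n)+Y.ravel()[:,None]*y+Z.ravel()[:,None]*[0,0,1]
    m=proj(P,C).astype(np.float32).reshape(*Y.shape,2)
    o=cv2.remap(f["im"],m[...,0],m[...,1],cv2.INTER_CUBIC)[:,:,::-1].copy()
    for k in range(-20,36,5): cv2.line(o,(int((35-k)*s),0),(int((35-k)*s),6),(0,0,255),1)
    for k in range(35,72,5): cv2.line(o,(0,int((72-k)*s)),(6,int((72-k)*s)),(0,0,255),1)
    outs.append(o)
cv2.imwrite("pics/rect.png",outs[1]); cv2.imwrite("pics/rect10.png",outs[0])
g=outs[0].mean(2)
# ticks at several radii: dark minima vs angle, centre guess (0.2,1.7), h=10
cy,cz=0.25,1.7
for r in (50,51.5,53):
    th=np.radians(np.arange(-34,35,.25)); u=(35-(cy+r*np.sin(th)))*s; v=(72-(cz+r*np.cos(th)))*s
    w=cv2.remap(g.astype(np.float32),u.astype(np.float32)[None],v.astype(np.float32)[None],1)[0]
    mins=[(np.degrees(th[i]).round(1),int(w[i])) for i in range(3,len(w)-3) if w[i]==w[i-3:i+4].min() and w[i]<150]; print(r,mins)
E
```

```text
50 [(np.float64(-33.2), 0), (np.float64(-33.0), 0), (np.float64(-32.8), 0), (np.float64(-32.5), 0), (np.float64(-32.2), 0), (np.float64(-32.0), 0), (np.float64(-31.8), 0), (np.float64(-31.5), 0), (np.float64(-31.3), 0), (np.float64(-31.0), 0), (np.float64(-30.8), 0), (np.float64(-30.5), 0), (np.float64(-20.0), 126), (np.float64(-10.0), 124), (np.float64(0.2), 71), (np.float64(10.5), 139), (np.float64(17.5), 57), (np.float64(21.0), 58), (np.float64(21.2), 58), (np.float64(22.5), 59), (np.float64(30.0), 88)]
51.5 [(np.float64(-33.2), 0), (np.float64(-33.0), 0), (np.float64(-32.8), 0), (np.float64(-32.5), 0), (np.float64(-32.2), 0), (np.float64(-32.0), 0), (np.float64(-31.8), 0), (np.float64(-31.5), 0), (np.float64(-31.3), 0), (np.float64(-31.0), 0), (np.float64(-30.8), 0), (np.float64(-30.5), 0), (np.float64(-30.2), 0), (np.float64(-30.0), 0), (np.float64(-29.8), 0), (np.float64(-29.5), 0), (np.float64(-20.0), 111), (np.float64(-10.0), 103), (np.float64(0.2), 71), (np.float64(10.5), 113), (np.float64(17.8), 56), (np.float64(20.5), 58), (np.float64(20.8), 58), (np.float64(22.5), 59), (n
[... 190 characters left out ...]
0), (np.float64(-32.5), 0), (np.float64(-32.2), 0), (np.float64(-32.0), 0), (np.float64(-31.8), 0), (np.float64(-31.5), 0), (np.float64(-31.3), 0), (np.float64(-31.0), 0), (np.float64(-30.8), 0), (np.float64(-30.5), 0), (np.float64(-30.2), 0), (np.float64(-30.0), 0), (np.float64(-29.8), 0), (np.float64(-29.5), 0), (np.float64(-29.2), 0), (np.float64(-29.0), 0), (np.float64(-28.8), 0), (np.float64(-28.5), 0), (np.float64(-20.0), 110), (np.float64(-9.8), 94), (np.float64(0.2), 73), (np.float64(10.2), 95), (np.float64(17.5), 54), (np.float64(20.2), 59), (np.float64(20.5), 59), (np.float64(20.8), 59), (np.float64(21.0), 59), (np.float64(21.2), 59), (np.float64(23.5), 59), (np.float64(29.8), 82)]
```

View pics/rect.png

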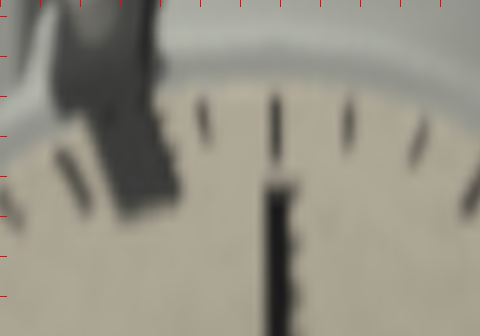

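Rectified, the tab's inner end runs from (122,220) to (180,195). It is 7.9 mm wide with its middle at radius 47.1 mm, giving an angle of about 19.7°, and the ticks fall on exact tens. Now the same polar reading in the current scene view.

```bash
python3 - <<'E'
from h import *
C=cam("scene"); g=cv2.imread("pics/s4.png").mean(2).astype(np.float32)
o=ctrl.get_obs(); th=np.radians(90)+o["tool_rot"][0]; n=np.array([0,-np.sin(th),np.cos(th)]); t=np.array([0,np.cos(th),np.sin(th)])
D0=o["tool_pos"]-88.2*n
def samp(r,ang,h,dy=0,dz=0):
    P=(D0+[h,0,0]+dy*t+dz*n)+r*(np.sin(ang)[:,None]*t+np.cos(ang)[:,None]*n); q=proj(P,C).astype(np.float32)
    return cv2.remap(g,q[None,:,0],q[None,:,1],cv2.INTER_CUBIC)[0]
A=np.arange(-130,131,.5)
def mins(w,d=18): 
    return [(float(A[i]),int(w[i])) for i in range(5,len(w)-5) if w[i]==w[i-5:i+6].min() and w[max(0,i-12):i+13].max()-w[i]>d]
for dy,dz in((0,0),(1.5,0),(-1.5,0),(0,1.5),(0,-1.5)):
    print(dy,dz,"ticks",mins(np.mean([samp(r,np.radians(A),10,dy,dz) for r in(50,51.5,53)],0),12))
print("needle",[mins(samp(r,np.radians(A),12))for r in(25,30,35,40)])
for r in (48,52,56,60): w=samp(r,np.radians(A),12); i=(A>=0)&(A<=40); print(r,w[i][::4].astype(int))
# dial disc outline + foot: fit foot bright long axis by scene? pivots
print(proj([D0+[12,0,0]],C))
E
```

```text
0 0 ticks [(-91.0, 158), (-30.5, 150), (-20.5, 167), (0.0, 161), (21.0, 79), (91.0, 166)]
1.5 0 ticks [(-91.0, 161), (-32.0, 151), (-22.5, 168), (-2.0, 161), (19.5, 78), (91.0, 165)]
-1.5 0 ticks [(-90.5, 157), (-29.0, 150), (-19.0, 166), (1.5, 161), (23.0, 80), (62.0, 166), (90.5, 168)]
0 1.5 ticks [(-92.5, 158), (-31.0, 150), (-21.0, 164), (0.0, 161), (21.5, 77), (92.5, 166)]
0 -1.5 ticks [(-89.5, 158), (-29.5, 152), (-21.0, 170), (0.0, 162), (20.5, 82), (89.0, 167)]
needle [[], [(20.5, 113)], [(20.0, 113)], [(20.0, 106)]]
48 [173 176 180 179 173 167 154 140 118 100  92  98 112 131 144 157 167 175
 179 182 183]
52 [161 167 172 172 166 155 139 124 104  87  80  86 101 120 133 149 162 169
 171 167 166]
56 [164 167 166 162 153 138 125 112  94  80  73  82 102 124 145 158 169 171
 166 162 161]
60 [175 174 168 158 140 123 112  99  81  68  63  75 101 128 153 168 174 177
 178 178 182]
[[400.74983989 153.85850124]]
```

Call:
arm_command(series=[[0,-0.01,0.03,0,0,0,0],[0,0,0,0,0,0,0],[0,0,0,0,0,0,0],[0,0,0,0,0,0,0],[0,0,0,0,0,0,0],[0,0,0,0,0,0,0],[0,0,0,0,0,0,0],[0,0,0,0,0,0,0],[0,0,0,0,0,0,0],[0,0,0,0,0,0,0],[0,0,0,0,0,0,0],[0,0,0,0,0,0,0]])

```text
t: 15.8
tool_pos: [529.6, 48.8, 266.5]
tool_rot: [-1.223, -0.002, -0.0]
wrist_force: [-0.9, -1.6, 6.8]
opening: 20.9
```

```bash
python3 - <<'E'
from h import *
F=[]
for k in range(6): ctrl.camera("scene"); F.append(ctrl.get_obs()["wrist_force"])
o=ctrl.get_obs(); print(o["t"],o["tool_pos"],np.degrees(o["tool_rot"]),np.mean(F,0),o["opening"])
snap("scene","s5.png")
E
```

```text
16.1 [529.53001558  48.78909059 266.51187329] [-7.00680579e+01 -1.12979237e-01 -2.73794346e-02] [-0.57424131 -1.28861537  6.23796298] 20.50920804310296
```

View pics/s5.png

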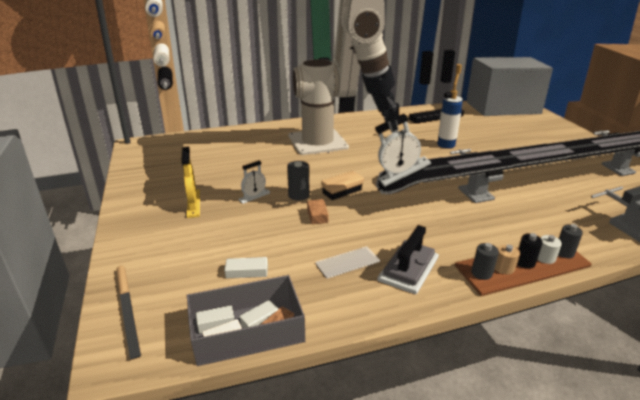

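The gauge rocks on the nose at (403,155) and the other things are undisturbed. I'll lighten the bearing a little more.

Call:
arm_command(series=[[0,-0.01,0.04,0,0,0,0],[0,0,0,0,0,0,0],[0,0,0,0,0,0,0],[0,0,0,0,0,0,0],[0,0,0,0,0,0,0],[0,0,0,0,0,0,0],[0,0,0,0,0,0,0],[0,0,0,0,0,0,0]])

```text
t: 16.95
tool_pos: [529.2, 49.3, 266.6]
tool_rot: [-1.222, -0.001, -0.0]
wrist_force: [1.2, -2.3, 4.8]
opening: 20.5
```

```bash
python3 - <<'E'
from h import *
F=[]
for k in range(8): ctrl.camera("scene"); F.append(ctrl.get_obs()["wrist_force"])
o=ctrl.get_obs(); print(o["t"],o["tool_pos"],np.degrees(o["tool_rot"]),np.mean(F,0),o["ft_torque"],o["opening"])
E
```

```text
17.35 [529.19006209  49.28397253 266.61737001] [-7.00231591e+01 -5.44658987e-02  8.59228822e-04] [ 1.57095325 -1.88659479  4.84610211] [-0.47946905 -0.50773315 -0.15520973] 20.336173842722694
```

Call:
arm_command(series=[[0,-0.015,0.05,0,0,0,0],[0,0,0,0,0,0,0],[0,0,0,0,0,0,0],[0,0,0,0,0,0,0],[0,0,0,0,0,0,0],[0,0,0,0,0,0,0],[0,0,0,0,0,0,0],[0,0,0,0,0,0,0],[0,0,0,0,0,0,0],[0,0,0,0,0,0,0],[0,0,0,0,0,0,0],[0,0,0,0,0,0,0]])

```text
t: 18.55
tool_pos: [528.5, 49.3, 266.7]
tool_rot: [-1.222, 0.001, 0.0]
wrist_force: [2.0, 0.1, -1.9]
opening: 20.4
```

```bash
python3 - <<'E'
from h import *
C=cam("scene");F=[];I=[]
for k in range(8): I.append(ctrl.camera("scene")[0].astype(float)); F.append(ctrl.get_obs()["wrist_force"])
o=ctrl.get_obs(); print(o["t"],o["tool_pos"],np.degrees(o["tool_rot"]),np.mean(F,0),o["ft_torque"],o["opening"])
g=np.mean(I,0).mean(2).astype(np.float32)
th=np.pi/2+o["tool_rot"][0]; n=np.array([0,-np.sin(th),np.cos(th)]); t=np.array([0,np.cos(th),np.sin(th)]); D0=o["tool_pos"]-88.2*n
A=np.arange(-100,101,.5); a=np.radians(A)
def S(r,h):
    q=proj(D0+[h,0,0]+r*(np.sin(a)[:,None]*t+np.cos(a)[:,None]*n),C).astype(np.float32); return cv2.remap(g,q[None,:,0],q[None,:,1],cv2.INTER_CUBIC)[0]
w=np.mean([S(r,10) for r in(50,51.5,53)],0); print([float(A[i]) for i in range(5,len(w)-5) if w[i]==w[i-5:i+6].min() and w[max(0,i-12):i+13].max()-w[i]>12])
for r in(30,35,40,52,56,60):
    w=S(r,12); m=(A>5)&(A<35); k=np.clip(140-w[m],0,None); print(r,(k@A[m]/k.sum()).round(1))
E
```

```text
18.95 [528.53287459  49.30166658 266.68479298] [-7.00029913e+01  5.34157048e-02  2.74070943e-03] [ 1.59376803 -0.36461814 -1.52664988] [-0.75482651 -0.47834483 -0.16812213] 20.45299667612727
[-90.5, -30.0, 1.0, 20.5, 91.0]
30 19.8
35 19.1
40 18.6
52 19.7
56 18.9
60 17.9
```

Call:
arm_command(series=[[0,0,-0.02,0,0,0,0],[0,0,0,0,0,0,0],[0,0,0,0,0,0,0],[0,0,0,0,0,0,0],[0,0,0,0,0,0,0],[0,0,0,0,0,0,0],[0,0,0,0,0,0,0],[0,0,0,0,0,0,0],[0,0,0,0,0,0,0],[0,0,0,0,0,0,0],[0,0,0,0,0,0,0],[0,0,0,0,0,0,0]])

```text
t: 20.15
tool_pos: [528.8, 49.3, 266.7]
tool_rot: [-1.222, 0.0, 0.0]
wrist_force: [0.8, -0.4, -2.3]
opening: 20.6
```

```bash
python3 - <<'E'
from h import *
F=[]
for k in range(6): ctrl.camera("scene"); F.append(ctrl.get_obs()["wrist_force"])
f=np.mean(F,0); o=ctrl.get_obs(); print(o["t"],o["tool_pos"],np.degrees(o["tool_rot"]),f)
if -3<f[2]<6: print(ctrl.finish_job())
E
```

```text
20.45 [528.79727323  49.29583492 266.68820748] [-6.99997213e+01  9.23530251e-03  2.75636692e-03] [ 0.36037162 -0.7720374  -1.9787738 ]
the job is handed in; nothing more can be done
None
```

I lifted the large white gauge by its handle, set its foot level on the ski with its middle at the nose start, and rocked it about 20° towards the tip. I then handed it in at about 20.5 s, still gripped and held still.

- **Pointer on the tab:** The index tab measured about 19.7° in the wrist picture. The arm's final lean is 20.0°, and the dial ticks showed no slip in the grip beyond about 0.5°. In the last scene pictures the needle read 18.6–19.8° and the tab 17.9–19.7°. These agree to about 1°, which is as fine as that view allows.
- **Contact on the curve:** Worked out from the arm's pose, the foot touches the curve on its flat, about 22 mm from its middle. The bearing force is about 2.5 N, taken as the wrist reading less the gauge's weight. The small final press down of 0.2 mm did not raise that force as I expected, so the contact is light.
- **Other things on the bench:** They looked undisturbed in the last full scene picture, taken before the final adjustments of under 1 mm.

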